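# Put the spare microscope objectives away in their cases

### The job

Put the two spare microscope objectives away: pick them out, stand each one nose up in the middle of the open dish of its own case (the slim long one in the narrow case, the thick short one in the wide case), then close each case with the cover that fits, flat on the dish floor inside the rim. Keep the objectives upright and set them down without dropping them. The loose eyepiece and its dust cap have no case here: leave them where they are.

Things in the scene. Friction and masses are not known exactly. Their poses are not given: they have to be found in the camera images.
- long_objective: the slim long objective lens, bare metal, standing upright with its narrow lens nose up; 62 mm tall. The barrel is a straight cylinder 26 mm in diameter from 6 to 45 mm above its foot, then tapers to a 13 mm nose. About 0.13 kg. Origin: centre of its foot; z up along the lens axis (round, so yaw means nothing). It belongs in narrow_base under tall_cover.
- short_objective: the thick short objective lens, bare metal, standing upright with its lens nose up; 40 mm tall. The barrel is a straight cylinder 42 mm in diameter from 6 to 31 mm above its foot, then tapers to a 23 mm nose. About 0.17 kg. Origin: centre of its foot; z up. It belongs in wide_base under short_cover.
- tall_cover: the narrow tall case cover: a black plastic can, open below, closed on top, standing mouth down on the bench; 71 mm tall, 44 mm outside and 40 mm inside diameter, 68 mm deep inside, finely ribbed near the top. Rigid, about 0.06 kg. Origin: centre of its open lower edge; z up through its closed top.
- short_cover: the wide low case cover: a black plastic can, open below, closed on top, standing mouth down on the bench; 49 mm tall, 64 mm outside and 60 mm inside diameter, 46 mm deep inside, ribbed near the top like the other. Rigid, about 0.06 kg. Origin: centre of its open lower edge; z up through its closed top.
- narrow_base: the foot of the narrow case: black round dish, grey foam floor (rigid), loose on the bench; 62 mm outside diameter, 54 mm inside the rim, floor 4 mm above the bench, rim 10 mm above the bench. 0.3 kg. Origin: centre of its underside; z up. The long objective stands in its middle and the tall cover round it on the same floor, inside the rim, with 5 mm play all round.
- wide_base: the foot of the wide case: a black round dish with a grey foam floor, standing loose on the bench; 82 mm outside diameter, 74 mm inside the rim, floor 4 mm and rim 10 mm above the bench. 0.3 kg. Origin: centre of its underside; z up. The short objective stands in its middle, and the short cover stands round it on the same floor, inside the rim, with 5 mm play all round.
- eyepiece: a spare eyepiece to be left alone: stands on a steel plug of 30 mm diameter, black body of 41 mm diameter with a black rubber eyecup and a wide lens on top, 47 mm tall. Origin: centre of its foot; z up.
- eyepiece_cap: a flat round black dust cap to be left alone, 36 mm in diameter, 14 mm tall, near the front edge of the bench on the left. Origin: centre of its underside; z up.
Things that resemble listed ones, but are neither listed nor needed, are in the scene too. What is shaped like the long_objective but green or red is not meant. What is shaped like the short_cover but yellow is not meant.

How it is judged:
At the end, for the whole second after the job is handed in: Long objective upright in the narrow base, short one in the wide base, each on its floor within 14 mm of the centre; tall cover over the long, short cover over the short, each flat on the dish floor inside the rim (within 3.5 mm in height, 10 mm of the centre); all at rest (horizontal distance between long_objective and narrow_base below 0.014 m and z of long_objective in the frame of narrow_base between 0.001 and 0.0075 m and angle between each of long_objective, short_objective's own z axis and vertical below 0.08 rad and linear speed of each of long_objective, tall_cover, short_objective, short_cover below 0.02 m/s and horizontal distance between tall_cover and narrow_base below 0.01 m and z of tall_cover in the frame of narrow_base between 0.001 and 0.0075 m and angle between each of tall_cover, short_cover, narrow_base, wide_base's own z axis and vertical below 0.06 rad and horizontal distance between short_objective and wide_base below 0.014 m and z of short_objective in the frame of wide_base between 0.001 and 0.0075 m and horizontal distance between short_cover and wide_base below 0.01 m and z of short_cover in the frame of wide_base between 0.001 and 0.0075 m); the robot touches nothing.
It fails at once if an objective is tipped over or held far out of upright (more than 40 degrees) (angle between any of long_objective, short_objective's own z axis and vertical above 0.7 rad).
It fails at once if an objective is dropped: moves faster than 0.5 m/s with no finger touching it (a fall of about 13 mm or more) ((linear speed of long_objective above 0.5 m/s and contact force between the fingers and long_objective below 0.05 N) or (linear speed of short_objective above 0.5 m/s and contact force between the fingers and short_objective below 0.05 N)).
It fails at once if the eyepiece or its dust cap is moved more than 30 mm (distance of any of eyepiece, eyepiece_cap from where it was at the start of the episode above 0.03 m).
It also fails if it takes over 83 s, if anything falls off the work surface, if the arm or the gripper's body presses on something with over 40 N, if the wrist force passes 120 N, or if a joint passes its speed limit or range.

### The arm

A 7-joint arm with a two-finger parallel gripper is mounted at the origin on a cart in front of the work surface, level with it; the furniture and walls round the work are solid. World frame = base frame: x ahead of the robot, y to its left, z up, the work surface at z = 0. Lengths are in m, angles in rad, forces in N, time in s.
With the tool pointing down it reaches from about 0.4 to 0.85 m from the base axis. Payload 10.4 kg.
Tool frame: the origin (TCP) lies on the centre line of the jaws, within the pads' length; the fingertips stand r.finger_overhang ahead of it and the grasp point (between the pads) lies 5 mm behind it (r.finger_overhang is the distance from the TCP to the fingertips, in m); z points along the fingers, y is the line along which they close (so a half turn about z gives the same grasp; the last joint's range is limited). The gripper opens to 87 mm and grips with 3 to 60 N. Pads are 19 mm wide; open, the fingers measure 117 mm over their backs; the gripper's body (75 mm by 190 mm) begins 51 mm behind the grasp point.
Start: joints at [-1.235, 0.332, -0.065, 1.46, 0.022, 1.35, -0.088], TCP at [0.219, 0.585, 0.237] pointing down, gripper open.
Joint ranges: [-2.6, 2.6], [-0.5, 2.12], [-1.47, 1.34], [0.16, 2.42], [-1.27, 4.41], [0.06, 2.06], [-2.6, 2.6]. Speed limits (rad/s): [2.22, 2.22, 2.79, 2.79, 3.14, 3.14, 3.14].

### API

Orientations are given as a unit quaternion [x, y, z, w].
In Python, from bench import read_state, viewer, r gives the robot as it stands.
- The arm moves only by the tool carry_out, never from a script. Its argument "moves" is a list of rows, each a list of 6 numbers: the shift along the tool's x, y, z in units of 40 mm (1.0 is 40 mm), then the turn, a rotation vector about the tool's x, y, z in units of 8 degrees (1.0 is 8 degrees). A call has 1 to 20 rows; each row shifts and turns the commanded pose from where the row before left it, along the tool's axes as they then stand; what a row does not reach is not made up. A row lasts 1/8 s, in which the tool goes at most 62.5 mm and 10.7 degrees, less where a joint would pass 70% of its speed; a pose out of reach is approached as far as the arm can. A call is refused whole if a number of a shift passes 1 or a number of a turn 1, either way. A call with a gripper value outside its range is refused whole. "fingers" is the finger opening in mm, from 0 to 87, set as the call begins (left out, the last holds). The fingers move at their own pace and stop on an object; "force" is the grip in N (left out, the last holds). Time passes only in rows, so rows that do not move let the fingers close. It gives the time, the measured TCP pose, the force, the opening and the grip force at its end, in the units of the state.
- read_state(): the state, without advancing time (a new reading comes with each control period).
- viewer.camera(name): name is "side" or "top" or "wrist"; returns a dict with "pixels" (400x640x3 uint8, red, green, blue), "range_z" (400x640 float32, m along the optical axis (not along the pixel's ray), 0 where there is no reading), "fx", "fy", "cx", "cy" (pixels), "k1" (the pictures are not rectified: a ray, as slopes to the right and down, at radius r is drawn at 1 + k1 r^2 times it, then the intrinsics apply), "xyz" and "orientation" of the camera in the world. Camera axes: x right, y down, z forward; pixel columns grow to the right and rows downward; lengths in m; the calibration is good to about 2 mm. A picture is of the moment at which its call begins.
- r.close_job(): hands the job in; it is judged then, once.
The state is a dict: "time": time; "joint_positions": joint angles; "joint_vel": joint speeds; "joint_torque": joint torques, N m; "ee_pos": TCP position; "eef_rot": TCP orientation; "ft_force": force on the tool from outside, world axes, zero at the start; "torque": the same for the moment, N m; "width": finger opening in m; "grip_force": force on a finger pad.
Only numpy, scipy, OpenCV 4.12 (cv2) and the standard library are available. Lean on these libraries where they do the work, as an engineer would, in place of code of your own. Each camera call takes 0.05 s, during which the arm holds its last target. There are 200 camera calls.

## Working session

There is one attempt and no reset: what is moved stays moved. The work goes in short steps, Python scripts to look and compute and a tool call to move; the robot and the scene stay as the last step left them, time stands still between calls to the robot, and variables do not carry over. Pictures are saved under pics/ and viewed, at most 14 in all, crops included, and the job is handed in when it is done.

Besides the shell and the picture viewer there is one more tool, called after "Request:" by a JSON object that holds its "name" and its "arguments", one argument or row to a line. carry_out: Moves the arm, as the interface text tells. Its arguments: {"type":"object","properties":{"moves":{"type":"array","items":{"type":"array","items":{"type":"number"}}},"fingers":{"type":"number"},"force":{"type":"number"}},"required":["moves"]}

```bash
ls; mkdir -p pics; python3 - <<'E'
from bench import read_state, viewer, r
import cv2,numpy as np
print(read_state(), r.finger_overhang)
for n in("top","side"):
    d=viewer.camera(n); cv2.imwrite(f"pics/{n}0.png",d["pixels"][:,:,::-1]); np.savez(f"{n}0.npz",**d)
    print(n,{k:d[k] for k in d if k not in("pixels","range_z")})
E
```

```text
pics
{'time': 0.0, 'joint_positions': array([-1.23461372,  0.33286483, -0.06467214,  1.46092893,  0.02159195,
        1.34989506, -0.08851247]), 'joint_vel': array([ 0.0002864 ,  0.00131794, -0.00023674, -0.00195316,  0.00033192,
       -0.00190853, -0.00018179]), 'joint_torque': array([-1.83469383e-04, -6.23265409e+01,  2.42967712e-02, -3.89893305e+01,
       -6.14364515e-02,  3.98920896e-02,  1.43487187e-04]), 'ee_pos': array([0.21934989, 0.5848587 , 0.23576417]), 'eef_rot': array([ 1.78440398e-01,  9.83950473e-01, -6.94484346e-04, -9.24356794e-05]), 'ft_force': array([-0.00745372, -0.12531826, -0.35821177]), 'torque': array([-0.00869856,  0.01829031,  0.04602434]), 'grip_force': 0.0, 'width': 0.08702066621481178} 0.014
top {'fx': 414.31857637131264, 'fy': 414.31857637131264, 'cx': 322.419177429185, 'cy': 193.41434584100162, 'k1': -0.08894146607052482, 'xyz': array([0.30627811, 0.02477155, 1.40652027]), 'orientation': array([-0.70299978,  0.70866384, -0.04572149,  0.03868354])}
side {'fx': 406.52396528517727, 'fy': 406.52396528517727, 'cx': 318.92554738437457, 'cy': 205.389102377684, 'k1': -0.049267368829407764, 'xyz': array([0.33845243, 0.97662818, 0.47974583]), 'orientation': array([-0.05307721,  0.83229373, -0.55007952,  0.04338744])}
```

View pics/top0.png

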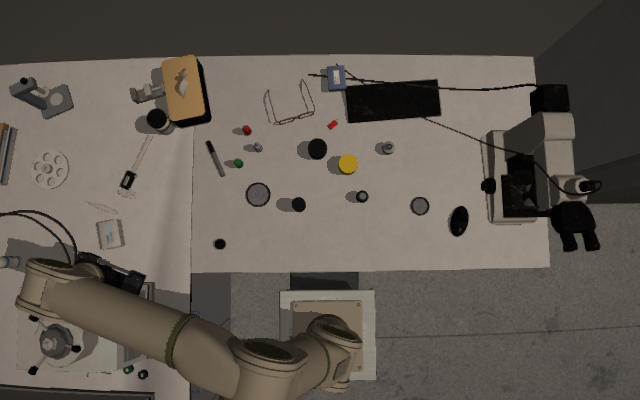

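View pics/side0.png

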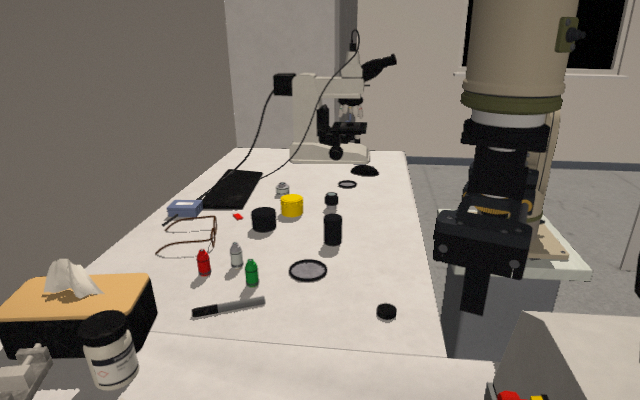

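The top view shows:
- Long objective: candidates are the bare-metal one at (257,147), red at (247,130) and green at (238,163). Bare metal fits.
- Short cover: candidates are black at (317,148) and yellow at (347,163). Black fits.
- Short objective: (388,148) is bare metal. The black one at (362,197) is the eyepiece.
- Other items: tall cover (299,205), wide base (258,194), narrow base (420,205), cap (220,244).

Next I confirm these in one enlarged crop and measure them from the depth data.

```bash
cat > h.py <<'E'
import numpy as np,cv2
from scipy.spatial.transform import Rotation as R
def cloud(d):
    H,W=d["range_z"].shape
    u,v=np.meshgrid(np.arange(W),np.arange(H))
    K=np.array([[d["fx"],0,d["cx"]],[0,d["fy"],d["cy"]],[0,0,1]],float)
    p=cv2.undistortPoints(np.stack([u,v],-1).reshape(-1,1,2).astype(float),K,np.array([float(d["k1"]),0,0,0])).reshape(H,W,2)
    z=d["range_z"]
    c=np.dstack([p[...,0]*z,p[...,1]*z,z])
    w=R.from_quat(d["orientation"]).apply(c.reshape(-1,3)).reshape(H,W,3)+d["xyz"]
    w[z<=0]=np.nan
    return w
E
python3 - <<'E'
from h import *
d=dict(np.load("top0.npz")); w=cloud(d)
cv2.imwrite("pics/crop0.png",cv2.resize(d["pixels"][115:255,205:440,::-1],None,fx=3.4,fy=3.4,interpolation=cv2.INTER_CUBIC))
print("table z",np.nanmedian(w[180:240,310:345,2]))
for n,(u,v),rad in [("long",(257,147),7),("short",(388,148),10),("tallc",(299,205),11),("shortc",(317,148),14),("nbase",(420,205),13),("wbase",(258,194),16),("eyep",(362,197),10),("cap",(220,244),9),("yel",(347,163),14),("green",(238,163),7),("red",(247,130),7)]:
    p=w[v-rad:v+rad+1,u-rad:u+rad+1].reshape(-1,3); p=p[np.isfinite(p[:,2])]
    t=np.percentile(p[:,2],98)
    top=p[p[:,2]>t-.006] if "base" not in n else p[p[:,2]>.005]
    lo,hi=top.min(0),top.max(0)
    print(n,"ztop %.4f"%t,"ctr",((lo+hi)/2)[:2].round(4),"mean",top.mean(0)[:2].round(4),"size",(hi-lo)[:2].round(3),len(top))
E
```

```text
table z 0.003551016679005037
long ztop 0.0632 ctr [0.6317 0.2284] mean [0.6329 0.2283] size [0.013 0.016] 18
short ztop 0.0434 ctr [ 0.6302 -0.2179] mean [ 0.6288 -0.2174] size [0.022 0.025] 37
tallc ztop 0.0765 ctr [0.4339 0.09  ] mean [0.4344 0.0904] size [0.042 0.039] 107
shortc ztop 0.0549 ctr [0.6253 0.0273] mean [0.6241 0.0266] size [0.063 0.06 ] 196
nbase ztop 0.0124 ctr [ 0.4319 -0.3235] mean [ 0.4304 -0.3214] size [0.09  0.093] 347
wbase ztop 0.0121 ctr [0.4741 0.2298] mean [0.4751 0.2279] size [0.111 0.11 ] 455
eyep ztop 0.0510 ctr [ 0.4612 -0.1219] mean [ 0.46   -0.1209] size [0.03  0.031] 66
cap ztop 0.0196 ctr [0.3052 0.3547] mean [0.3052 0.3553] size [0.033 0.034] 64
yel ztop 0.0550 ctr [ 0.5703 -0.0756] mean [ 0.5694 -0.0746] size [0.062 0.06 ] 199
green ztop 0.0636 ctr [0.5766 0.294 ] mean [0.5775 0.2949] size [0.017 0.016] 19
red ztop 0.0652 ctr [0.6928 0.2679] mean [0.6927 0.2686] size [0.015 0.013] 14
```

View pics/crop0.png

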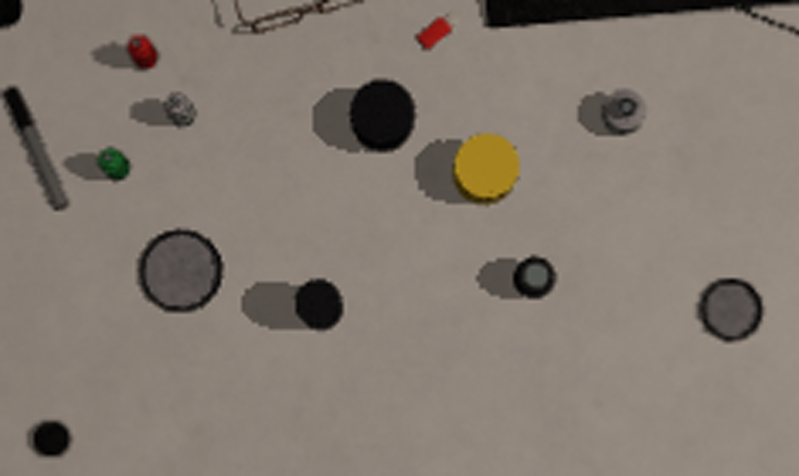

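The crop shows the bare-metal long objective at crop (180,109), clearly distinct from red (143,52) and green (113,163). The short cover is the black can at (382,115), not the yellow one. The silver short objective is at (624,110), the eyepiece at (535,277), and the bases at (180,270) wide and (731,310) narrow. Heights and sizes match, apart from a constant +3.5 mm in z. I turn the tool to align with the world axes and move above the long objective, refining the base centres at the same time.

Request:
{"name": "carry_out", "arguments": {
  "moves": [
    [0,0,0,0,0,-0.857],
    [0,0,0,0,0,-0.857],
    [0,0,0,0,0,-0.857],
    [-0.737,-0.637,0.2,0,0,0],
    [-0.737,-0.637,0.2,0,0,0],
    [-0.737,-0.637,0.2,0,0,0],
    [-0.737,-0.637,0.2,0,0,0],
    [-0.737,-0.637,0.2,0,0,0],
    [-0.737,-0.637,0.2,0,0,0],
    [-0.737,-0.637,0.2,0,0,0],
    [-0.737,-0.637,0.2,0,0,0],
    [-0.737,-0.637,0.2,0,0,0],
    [-0.737,-0.637,0.2,0,0,0],
    [-0.737,-0.637,0.2,0,0,0],
    [-0.737,-0.637,0.2,0,0,0],
    [-0.737,-0.637,0.2,0,0,0],
    [-0.737,-0.637,0.2,0,0,0],
    [0,0,0,0,0,0],
    [0,0,0,0,0,0]
  ],
  "fingers": 60,
  "force": 20
}}

```text
time: 2.48
ee_pos: [0.6317, 0.2291, 0.1241]
eef_rot: [-0.0, 1.0, 0.0, -0.0]
ft_force: [0.4, 0.9, -0.6]
width: 0.06
grip_force: 0.0
```

```bash
python3 - <<'E'
from h import *
from bench import viewer
d=dict(np.load("top0.npz")); w=cloud(d)
g=cv2.cvtColor(d["pixels"],cv2.COLOR_RGB2GRAY)
for n,(u,v),rad in [("nbase",(420,205),15),("wbase",(258,194),18)]:
    s=g[v-rad:v+rad+1,u-rad:u+rad+1]; q=w[v-rad:v+rad+1,u-rad:u+rad+1]
    m=(s<65)
    p=q[m]; p=p[np.isfinite(p[:,2])]
    c,rr=cv2.minEnclosingCircle(p[:,:2].astype(np.float32))
    A=np.c_[2*p[:,:2],np.ones(len(p))]; sol=np.linalg.lstsq(A,(p[:,:2]**2).sum(1),rcond=None)[0]
    print(n,m.sum(),c,rr,"fit",sol[:2],np.sqrt(sol[2]+sol[0]**2+sol[1]**2),"z",np.median(p[:,2]))
d=viewer.camera("wrist"); np.savez("w1.npz",**d); cv2.imwrite("pics/w1.png",d["pixels"][:,:,::-1])
E
```

```text
nbase 105 (0.4299826920032501, -0.3227256238460541) 0.032885510474443436 fit [ 0.43001682 -0.32079689] 0.028329433137368812 z 0.0081641674734656
wbase 138 (0.47347408533096313, 0.23107944428920746) 0.042281173169612885 fit [0.47270268 0.23113418] 0.03847566325185637 z 0.008517004766970038
```

View pics/w1.png

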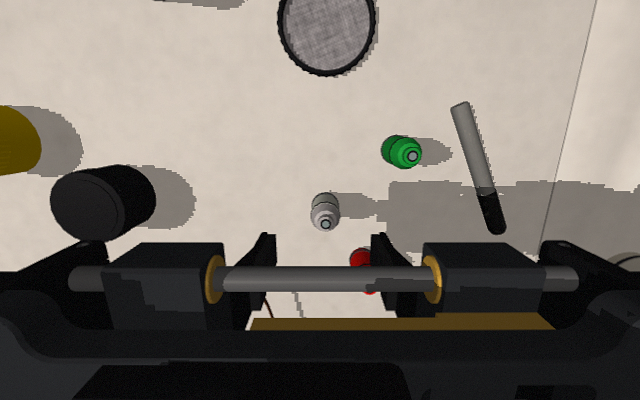

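The wrist view shows the silver long objective at (325,212), between the fingertips at columns 270 and 375. Red is at (362,257), green at (402,152), and the wide base at (327,25). I check the objective and the wide base with the wrist depth.

```bash
python3 - <<'E'
from h import *
d=dict(np.load("w1.npz")); w=cloud(d)
print(d["xyz"])
p=w[185:240,300:350].reshape(-1,3); p=p[np.isfinite(p[:,2])&(p[:,2]>.02)]
print("table",np.nanmedian(w[100:140,230:300,2]),"top",np.percentile(p[:,2],98))
t=p[p[:,2]>np.percentile(p[:,2],98)-.005]; print("nose",t.min(0),t.max(0),(t.min(0)+t.max(0))/2)
b=p[(p[:,2]>.02)&(p[:,2]<.045)]; print("barrel",b.min(0),b.max(0))
q=w[130:245,45:160].reshape(-1,3);q=q[q[:,2]>.045];print("shortcover",q.min(0),q.max(0),(q.min(0)+q.max(0))/2)
E
```

```text
[0.55523953 0.22886363 0.27250075]
table 0.00318026718283812 top 0.06331073415140023
nose [0.62700168 0.22405974 0.05842621] [0.63953709 0.23627418 0.06400391] [0.63326939 0.23016696 0.06121506]
barrel [0.62044235 0.21751554 0.02043531] [0.63617671 0.2429055  0.04498366]
shortcover [ 0.592551   -0.00373125  0.04503515] [0.65598234 0.17403972 0.18824198] [0.62426667 0.08515423 0.11663856]
```

The two cameras agree within 2 mm. I descend, grip, then lift.

Request:
{"name": "carry_out", "arguments": {
  "moves": [
    [-0.03,0.02,0.5,0,0,0],
    [0,0,0.5,0,0,0],
    [0,0,0.5,0,0,0],
    [0,0,0.5,0,0,0],
    [0,0,0.3,0,0,0],
    [0,0,0.15,0,0,0],
    [0,0,0,0,0,0],
    [0,0,0,0,0,0]
  ]
}}

```text
time: 3.52
ee_pos: [0.634, 0.2296, 0.0273]
eef_rot: [-0.0, 1.0, 0.0, 0.001]
ft_force: [-0.3, -0.1, -0.0]
width: 0.0596
grip_force: 0.0
```

Request:
{"name": "carry_out", "arguments": {
  "moves": [
    [0,0,0,0,0,0],
    [0,0,0,0,0,0],
    [0,0,0,0,0,0],
    [0,0,0,0,0,0],
    [0,0,0,0,0,0],
    [0,0,0,0,0,0],
    [0,0,0,0,0,0],
    [0,0,0,0,0,0]
  ],
  "fingers": 15,
  "force": 20
}}

```text
time: 4.53
ee_pos: [0.6335, 0.2296, 0.0266]
eef_rot: [-0.0, 1.0, 0.0, 0.0]
ft_force: [0.2, 0.5, 0.5]
width: 0.0244
grip_force: 20.0
```

Request:
{"name": "carry_out", "arguments": {
  "moves": [
    [0,0,-0.4,0,0,0],
    [0,0,-0.6,0,0,0],
    [0,0,-0.7,0,0,0],
    [0,0,-0.7,0,0,0],
    [0,0,-0.6,0,0,0],
    [0,0,0,0,0,0]
  ]
}}

```text
time: 5.28
ee_pos: [0.6347, 0.2296, 0.1494]
eef_rot: [0.0, 1.0, 0.001, 0.002]
ft_force: [0.4, -0.5, -0.6]
width: 0.0249
grip_force: 20.0
```

Request:
{"name": "carry_out", "arguments": {
  "moves": [
    [0.14,-0.38,0,0,0,0],
    [0.28,-0.76,0,0,0,0],
    [0.28,-0.76,0,0,0,0],
    [0.28,-0.76,0,0,0,0],
    [0.28,-0.76,0,0,0,0],
    [0.28,-0.76,0,0,0,0],
    [0.28,-0.76,0,0,0,0],
    [0.28,-0.76,0,0,0,0],
    [0.28,-0.76,0,0,0,0],
    [0.28,-0.76,0,0,0,0],
    [0.28,-0.76,0,0,0,0],
    [0.28,-0.76,0,0,0,0],
    [0.28,-0.76,0,0,0,0],
    [0.28,-0.76,0,0,0,0],
    [0.28,-0.76,0,0,0,0],
    [0.28,-0.76,0,0,0,0],
    [0.28,-0.76,0,0,0,0],
    [0.28,-0.76,0,0,0,0],
    [0.19,-0.48,0,0,0,0],
    [0,0,0,0,0,0]
  ]
}}

```text
time: 7.78
ee_pos: [0.4274, -0.3234, 0.1454]
eef_rot: [0.002, 1.0, 0.0, -0.001]
ft_force: [-0.8, 0.7, -2.3]
width: 0.0248
grip_force: 20.0
```

```bash
python3 - <<'E'
from h import *
from bench import viewer,read_state
print(read_state()["ee_pos"],read_state()["width"])
d=viewer.camera("wrist"); np.savez("w2.npz",**d); cv2.imwrite("pics/w2.png",d["pixels"][:,:,::-1])
E
```

```text
[ 0.42738356 -0.32335173  0.14538567] 0.024799350886392284
```

View pics/w2.png

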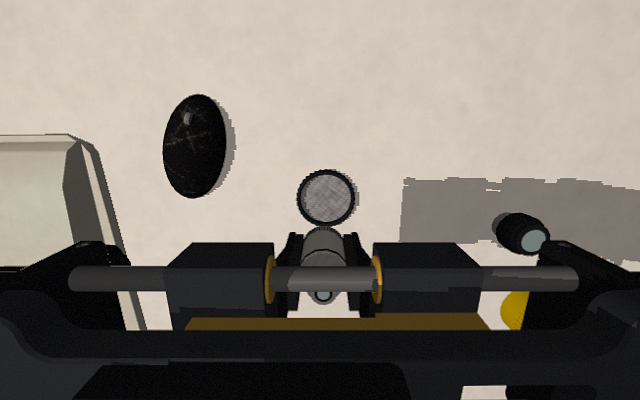

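The wrist view shows the long objective upright in the jaws at (323,255), with the narrow base behind it at (327,197). I measure the base from the foam disc.

```bash
cat >> h.py <<'E'
def fit(p):
    A=np.c_[2*p[:,:2],np.ones(len(p))]; s=np.linalg.lstsq(A,(p[:,:2]**2).sum(1),rcond=None)[0]
    return s[0],s[1],np.sqrt(s[2]+s[0]**2+s[1]**2)
def rim(d,box):
    """circle fits of the inner edge and outer edge of the dark rim in box (u0,v0,u1,v1)"""
    u0,v0,u1,v1=box; w=cloud(d)[v0:v1,u0:u1]
    g=cv2.cvtColor(d["pixels"],cv2.COLOR_RGB2GRAY)[v0:v1,u0:u1]
    m=(g<60)&np.isfinite(w[...,2])&(w[...,2]<.03)&(w[...,2]>.006); return fit(w[m]),m.sum(),np.median(w[m][:,2])
E
python3 - <<'E'
from h import *
from bench import read_state
d=dict(np.load("w2.npz"))
print(rim(d,(290,162,365,225)),read_state()["ee_pos"])
print(rim(dict(np.load("w1.npz")),(265,0,385,85)))
E
```

```text
((np.float64(0.42823967533713747), np.float64(-0.3210172183561618), np.float64(0.028836616310001485)), np.int64(641), np.float64(0.009709175043714324)) [ 0.4284169  -0.32200632  0.14549207]
((np.float64(0.47475866297540203), np.float64(0.23141270326732277), np.float64(0.038565191535371086)), np.int64(1021), np.float64(0.009562632444013175))
```

Base centre is (0.428,-0.321) and the tool is above it within about 1 mm. I lower it.

Request:
{"name": "carry_out", "arguments": {
  "moves": [
    [0,0.02,0.4,0,0,0],
    [0,0,0.5,0,0,0],
    [0,0,0.5,0,0,0],
    [0,0,0.5,0,0,0],
    [0,0,0.4,0,0,0],
    [0,0,0.25,0,0,0],
    [0,0,0.15,0,0,0],
    [0,0,0.1,0,0,0],
    [0,0,0.05,0,0,0],
    [0,0,0,0,0,0],
    [0,0,0,0,0,0]
  ]
}}

```text
time: 9.2
ee_pos: [0.4301, -0.3211, 0.0328]
eef_rot: [-0.0, 1.0, -0.0, 0.0]
ft_force: [0.1, 0.1, -0.9]
width: 0.0247
grip_force: 20.0
```

Request:
{"name": "carry_out", "arguments": {
  "moves": [
    [0.02,0,0.03,0,0,0],
    [0,0,0.02,0,0,0],
    [0,0,0.01,0,0,0],
    [0,0,0,0,0,0]
  ]
}}

```text
time: 9.7
ee_pos: [0.4292, -0.3211, 0.0305]
eef_rot: [-0.0, 1.0, 0.0, 0.0]
ft_force: [-2.7, 2.2, 4.9]
width: 0.0251
grip_force: 20.0
```

Request:
{"name": "carry_out", "arguments": {
  "moves": [
    [0,0,0,0,0,0],
    [0,0,0,0,0,0],
    [0,0,0,0,0,0],
    [0,0,0,0,0,0],
    [0,0,0,0,0,0],
    [0,0,0,0,0,0]
  ],
  "fingers": 60
}}

```text
time: 10.45
ee_pos: [0.4291, -0.3211, 0.0301]
eef_rot: [-0.0, 1.0, 0.0, 0.0]
ft_force: [1.0, -0.2, 0.4]
width: 0.0597
grip_force: 0.0
```

Request:
{"name": "carry_out", "arguments": {
  "moves": [
    [0,0,-0.4,0,0,0],
    [0,0,-0.6,0,0,0],
    [0,0,-0.7,0,0,0],
    [0,0,-0.7,0,0,0],
    [0,0,-0.4,0,0,0],
    [0,0,0,0,0,0]
  ]
}}

```text
time: 11.2
ee_pos: [0.4297, -0.3214, 0.1433]
eef_rot: [-0.0, 1.0, -0.0, 0.001]
ft_force: [-0.0, -0.9, -1.0]
width: 0.06
grip_force: 0.0
```

```bash
python3 - <<'E'
from h import *
from bench import viewer,read_state
print(read_state()["ee_pos"],read_state()["width"])
d=viewer.camera("wrist"); np.savez("w3.npz",**d); cv2.imwrite("pics/w3.png",d["pixels"][:,:,::-1])
E
```

```text
[ 0.42972478 -0.32136834  0.14330992] 0.06003562149688836
```

View pics/w3.png

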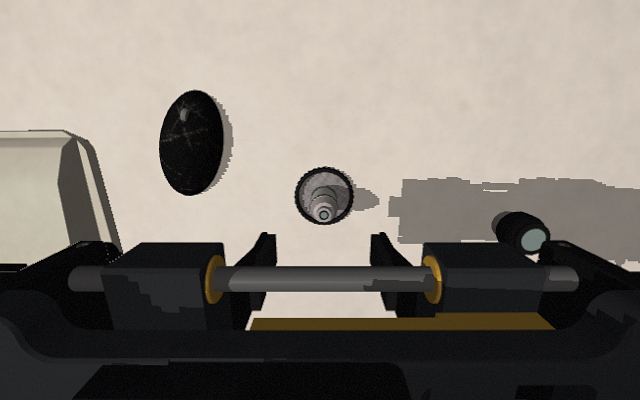

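The long objective stands upright in the narrow base at (324,200). Next is the tall cover at (0.434,0.090).

Request:
{"name": "carry_out", "arguments": {
  "moves": [
    [-0.11,0.4,0,0,0,0],
    [0,0.8,0,0,0,0],
    [0,0.8,0,0,0,0],
    [0,0.8,0,0,0,0],
    [0,0.8,0,0,0,0],
    [0,0.8,0,0,0,0],
    [0,0.8,0,0,0,0],
    [0,0.8,0,0,0,0],
    [0,0.8,0,0,0,0],
    [0,0.8,0,0,0,0],
    [0,0.8,0,0,0,0],
    [0,0.8,0,0,0,0],
    [0,0.8,0,0,0,0],
    [0,0.28,0,0,0,0],
    [0,0,0,0,0,0],
    [0,0,0,0,0,0]
  ],
  "fingers": 72
}}

```text
time: 13.25
ee_pos: [0.4334, 0.089, 0.1419]
eef_rot: [0.001, 1.0, -0.0, -0.0]
ft_force: [0.1, -0.3, -0.0]
width: 0.0719
grip_force: 0.0
```

```bash
python3 - <<'E'
from h import *
from bench import viewer,read_state
print(read_state()["ee_pos"],read_state()["width"])
d=viewer.camera("wrist"); np.savez("w4.npz",**d)
w=cloud(d); q=w[60:236,200:440].reshape(-1,3); q=q[np.isfinite(q[:,2])]
t=q[(q[:,2]>.066)&(q[:,2]<.082)]; print(len(t),t.min(0),t.max(0),(t.min(0)+t.max(0))/2)
E
```

```text
[0.43336024 0.08904477 0.14188412] 0.0719339095217319
1904 [0.4117954  0.06832154 0.06601256] [0.44938587 0.11286353 0.0746413 ] [0.43059063 0.09059253 0.07032693]
```

Request:
{"name": "carry_out", "arguments": {
  "moves": [
    [-0.01,0.03,0.4,0,0,0],
    [0,0,0.5,0,0,0],
    [0,0,0.5,0,0,0],
    [0,0,0.5,0,0,0],
    [0,0,0.5,0,0,0],
    [0,0,0.28,0,0,0],
    [0,0,0,0,0,0],
    [0,0,0,0,0,0]
  ]
}}

```text
time: 14.3
ee_pos: [0.4342, 0.0914, 0.0354]
eef_rot: [0.0, 1.0, 0.0, 0.0]
ft_force: [0.4, -0.0, 0.6]
width: 0.0719
grip_force: 0.0
```

Request:
{"name": "carry_out", "arguments": {
  "moves": [
    [0,0,0,0,0,0],
    [0,0,0,0,0,0],
    [0,0,0,0,0,0],
    [0,0,0,0,0,0],
    [0,0,0,0,0,0],
    [0,0,0,0,0,0],
    [0,0,0,0,0,0]
  ],
  "fingers": 35,
  "force": 15
}}

```text
time: 15.18
ee_pos: [0.434, 0.0914, 0.035]
eef_rot: [-0.0, 1.0, 0.0, 0.0]
ft_force: [-0.5, 0.6, 3.9]
width: 0.0439
grip_force: 15.0
```

Request:
{"name": "carry_out", "arguments": {
  "moves": [
    [0,0,-0.4,0,0,0],
    [0,0,-0.6,0,0,0],
    [0,0,-0.7,0,0,0],
    [0,0,-0.7,0,0,0],
    [0,0,-0.4,0,0,0],
    [0,0,0,0,0,0]
  ]
}}

```text
time: 15.92
ee_pos: [0.4343, 0.0915, 0.1474]
eef_rot: [-0.0, 1.0, 0.0, 0.001]
ft_force: [-0.5, 0.4, -1.1]
width: 0.0438
grip_force: 15.0
```

Request:
{"name": "carry_out", "arguments": {
  "moves": [
    [0.13,-0.4,0,0,0,0],
    [0,-0.8,0,0,0,0],
    [0,-0.8,0,0,0,0],
    [0,-0.8,0,0,0,0],
    [0,-0.8,0,0,0,0],
    [0,-0.8,0,0,0,0],
    [0,-0.8,0,0,0,0],
    [0,-0.8,0,0,0,0],
    [0,-0.8,0,0,0,0],
    [0,-0.8,0,0,0,0],
    [0,-0.8,0,0,0,0],
    [0,-0.8,0,0,0,0],
    [0,-0.8,0,0,0,0],
    [0,-0.3,0,0,0,0],
    [0,0,0,0,0,0],
    [0,0,0,0,0,0]
  ]
}}

```text
time: 17.92
ee_pos: [0.4287, -0.3195, 0.1465]
eef_rot: [-0.001, 1.0, 0.0, -0.0]
ft_force: [-0.3, 0.3, -0.2]
width: 0.0441
grip_force: 15.0
```

```bash
python3 - <<'E'
from h import *
from bench import viewer,read_state
print(read_state()["ee_pos"],read_state()["width"])
d=viewer.camera("wrist"); np.savez("w5.npz",**d); cv2.imwrite("pics/w5.png",d["pixels"][:,:,::-1])
E
```

```text
[ 0.42867455 -0.31947408  0.14650299] 0.044132759585693924
```

View pics/w5.png

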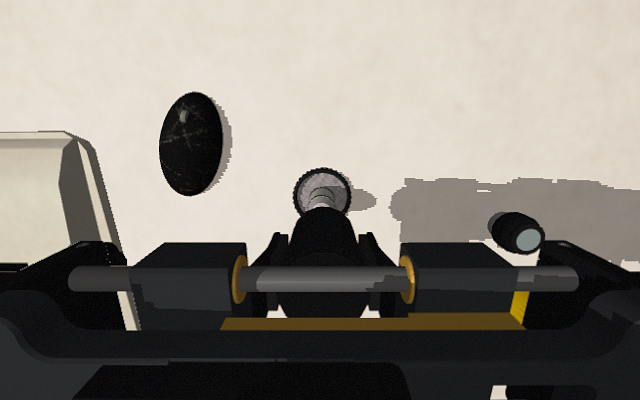

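The cover at (325,240) is held above the base at (322,193), with the lens upright below it. A small y correction, then I lower it.

Request:
{"name": "carry_out", "arguments": {
  "moves": [
    [0,-0.04,0.2,0,0,0],
    [0,0,0.4,0,0,0],
    [0,0,0.4,0,0,0],
    [0,0,0.4,0,0,0],
    [0,0,0.4,0,0,0],
    [0,0,0.3,0,0,0],
    [0,0,0.2,0,0,0],
    [0,0,0.1,0,0,0],
    [0,0,0.1,0,0,0],
    [0,0,0,0,0,0],
    [0,0,0,0,0,0]
  ]
}}

```text
time: 19.35
ee_pos: [0.4289, -0.3224, 0.0472]
eef_rot: [-0.0, 1.0, -0.0, 0.0]
ft_force: [-0.5, -0.4, -0.7]
width: 0.0437
grip_force: 15.0
```

Request:
{"name": "carry_out", "arguments": {
  "moves": [
    [0.01,0.03,0,0,0,0],
    [0,0,0.05,0,0,0],
    [0,0,0.05,0,0,0],
    [0,0,0.05,0,0,0],
    [0,0,0.04,0,0,0],
    [0,0,0,0,0,0],
    [0,0,0,0,0,0]
  ]
}}

```text
time: 20.23
ee_pos: [0.4284, -0.3211, 0.0393]
eef_rot: [-0.0, 1.0, 0.0, 0.0]
ft_force: [-0.3, 1.0, -0.5]
width: 0.0437
grip_force: 15.0
```

Request:
{"name": "carry_out", "arguments": {
  "moves": [
    [0,0,0,0,0,0],
    [0,0,0,0,0,0],
    [0,0,0,0,0,0],
    [0,0,0,0,0,0],
    [0,0,0,0,0,0],
    [0,0,-0.4,0,0,0],
    [0,0,-0.6,0,0,0],
    [0,0,-0.7,0,0,0],
    [0,0,-0.7,0,0,0],
    [0,0,-0.4,0,0,0],
    [0,0,0,0,0,0]
  ],
  "fingers": 72
}}

```text
time: 21.6
ee_pos: [0.4289, -0.3214, 0.1525]
eef_rot: [-0.0, 1.0, -0.0, 0.001]
ft_force: [0.2, 0.6, -0.7]
width: 0.0719
grip_force: 0.0
```

```bash
python3 - <<'E'
from h import *
from bench import viewer,read_state
print(read_state()["ee_pos"],read_state()["width"])
d=viewer.camera("wrist"); np.savez("w6.npz",**d); cv2.imwrite("pics/w6.png",d["pixels"][:,:,::-1])
w=cloud(d); q=w[60:236,260:380].reshape(-1,3); q=q[np.isfinite(q[:,2])]
t=q[(q[:,2]>.066)&(q[:,2]<.086)]; print(len(t),t.min(0),t.max(0),np.percentile(t[:,2],95))
E
```

```text
[ 0.42890864 -0.32137743  0.15250999] 0.07192139194157834
1990 [ 0.40623791 -0.34379899  0.06603174] [ 0.44774014 -0.29942366  0.07874872] 0.077188699246403
```

View pics/w6.png

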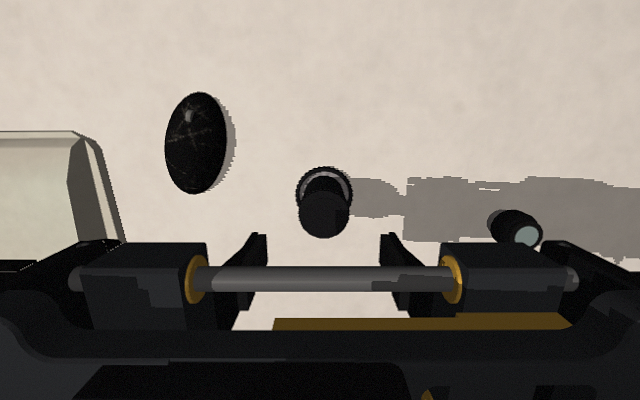

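The tall cover stands inside the narrow base rim at (325,200), with its top about 3 mm higher than it read on the bench, so it rests on the dish floor. Next is the short objective.

Request:
{"name": "carry_out", "arguments": {
  "moves": [
    [-0.25,0.13,0,0,0,0],
    [-0.5,0.26,0,0,0,0],
    [-0.5,0.26,0,0,0,0],
    [-0.5,0.26,0,0,0,0],
    [-0.5,0.26,0,0,0,0],
    [-0.5,0.26,0,0,0,0],
    [-0.5,0.26,0.1,0,0,0],
    [-0.5,0.26,0.2,0,0,0],
    [-0.5,0.26,0.3,0,0,0],
    [-0.5,0.26,0.2,0,0,0],
    [-0.28,0.11,0.1,0,0,0],
    [0,0,0,0,0,0],
    [0,0,0,0,0,0]
  ]
}}

```text
time: 23.28
ee_pos: [0.629, -0.2188, 0.1157]
eef_rot: [0.001, 1.0, -0.0, 0.0]
ft_force: [0.8, -1.0, -0.4]
width: 0.0724
grip_force: 0.0
```

```bash
python3 - <<'E'
from h import *
from bench import viewer,read_state
print(read_state()["ee_pos"],read_state()["width"])
d=viewer.camera("wrist"); np.savez("w7.npz",**d); cv2.imwrite("pics/w7.png",d["pixels"][:,:,::-1])
w=cloud(d); q=w[150:300,265:385].reshape(-1,3); q=q[np.isfinite(q[:,2])]
for a,b in((.012,.034),(.036,.05)):
    t=q[(q[:,2]>a)&(q[:,2]<b)]; print(len(t),t.min(0),t.max(0))
E
```

```text
[ 0.62904348 -0.21880252  0.11567224] 0.07236025161861372
1210 [ 0.60781656 -0.23692653  0.01208643] [ 0.73137361 -0.15462983  0.03399148]
558 [ 0.61778249 -0.22670049  0.03629691] [ 0.64034193 -0.20436849  0.04243354]
```

View pics/w7.png

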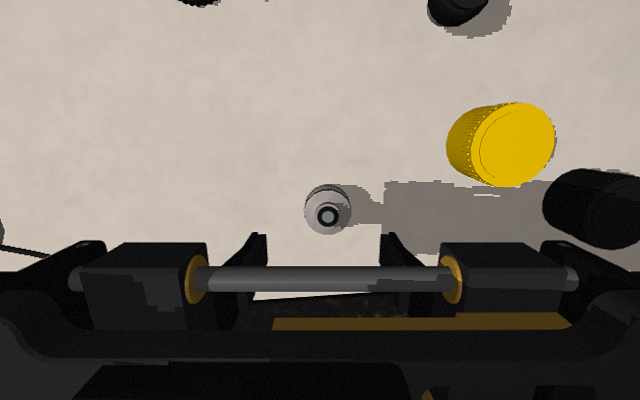

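The short objective is at (327,210) between the fingers, measured at (0.629,-0.216). I shift +3 mm in y, descend to TCP 0.024, grip and lift.

Request:
{"name": "carry_out", "arguments": {
  "moves": [
    [0,0.07,0.3,0,0,0],
    [0,0,0.5,0,0,0],
    [0,0,0.5,0,0,0],
    [0,0,0.5,0,0,0],
    [0,0,0.3,0,0,0],
    [0,0,0.19,0,0,0],
    [0,0,0,0,0,0],
    [0,0,0,0,0,0]
  ]
}}

```text
time: 24.32
ee_pos: [0.63, -0.2152, 0.0244]
eef_rot: [-0.0, 1.0, -0.0, 0.001]
ft_force: [0.5, -0.3, 1.0]
width: 0.072
grip_force: 0.0
```

Request:
{"name": "carry_out", "arguments": {
  "moves": [
    [0,0,0,0,0,0],
    [0,0,0,0,0,0],
    [0,0,0,0,0,0],
    [0,0,0,0,0,0],
    [0,0,0,0,0,0],
    [0,0,0,0,0,0],
    [0,0,0,0,0,0]
  ],
  "fingers": 32,
  "force": 20
}}

```text
time: 25.2
ee_pos: [0.6296, -0.215, 0.0238]
eef_rot: [-0.0, 1.0, 0.0, 0.0]
ft_force: [0.1, 0.8, 1.5]
width: 0.0405
grip_force: 20.0
```

Request:
{"name": "carry_out", "arguments": {
  "moves": [
    [0,0,-0.4,0,0,0],
    [0,0,-0.6,0,0,0],
    [0,0,-0.7,0,0,0],
    [0,0,-0.7,0,0,0],
    [0,0,-0.4,0,0,0],
    [0,0,0,0,0,0]
  ]
}}

```text
time: 25.95
ee_pos: [0.6301, -0.2152, 0.137]
eef_rot: [-0.0, 1.0, -0.0, 0.001]
ft_force: [-0.1, 0.5, -2.2]
width: 0.041
grip_force: 20.0
```

Request:
{"name": "carry_out", "arguments": {
  "moves": [
    [0.13,0.37,0,0,0,0],
    [0.26,0.74,0,0,0,0],
    [0.26,0.74,0,0,0,0],
    [0.26,0.74,0,0,0,0],
    [0.26,0.74,0,0,0,0],
    [0.26,0.74,0,0,0,0],
    [0.26,0.74,0,0,0,0],
    [0.26,0.74,0,0,0,0],
    [0.26,0.74,0,0,0,0],
    [0.26,0.74,0,0,0,0],
    [0.26,0.74,0,0,0,0],
    [0.26,0.74,0,0,0,0],
    [0.26,0.74,0,0,0,0],
    [0.26,0.74,0,0,0,0],
    [0.26,0.74,0,0,0,0],
    [0.13,0.43,0,0,0,0],
    [0,0,0,0,0,0],
    [0,0,0,0,0,0]
  ]
}}

```text
time: 28.2
ee_pos: [0.4737, 0.2301, 0.1355]
eef_rot: [0.001, 1.0, -0.0, -0.0]
ft_force: [-0.4, -0.1, -1.9]
width: 0.0407
grip_force: 20.0
```

```bash
python3 - <<'E'
from h import *
from bench import viewer,read_state
print(read_state()["ee_pos"],read_state()["width"])
d=viewer.camera("wrist"); np.savez("w8.npz",**d); cv2.imwrite("pics/w8.png",d["pixels"][:,:,::-1])
print(rim(d,(270,130,385,225)))
E
```

```text
[0.47369814 0.23008828 0.13547034] 0.0406500197460057
((np.float64(0.473055784716572), np.float64(0.2312818801073344), np.float64(0.038698674095575133)), np.int64(687), np.float64(0.009798090416445415))
```

View pics/w8.png

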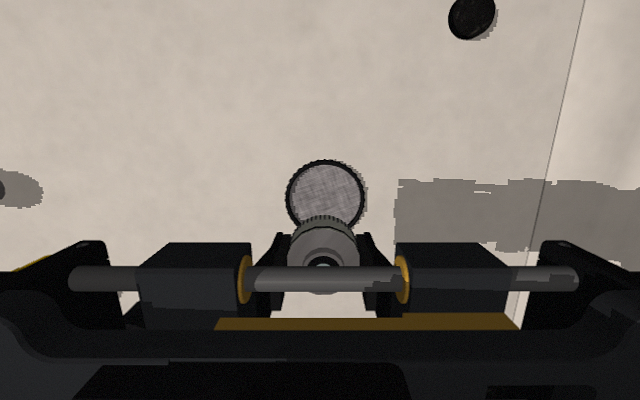

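The short objective is upright at (323,240) above the wide base (325,193), whose centre measures (0.473,0.231). I lower it.

Request:
{"name": "carry_out", "arguments": {
  "moves": [
    [0,0.02,0.3,0,0,0],
    [0,0,0.5,0,0,0],
    [0,0,0.5,0,0,0],
    [0,0,0.5,0,0,0],
    [0,0,0.4,0,0,0],
    [0,0,0.25,0,0,0],
    [0,0,0.12,0,0,0],
    [0,0,0.06,0,0,0],
    [0,0,0.03,0,0,0],
    [0,0,0,0,0,0],
    [0,0,0,0,0,0]
  ]
}}

```text
time: 29.62
ee_pos: [0.4736, 0.2322, 0.0296]
eef_rot: [-0.0, 1.0, 0.0, 0.0]
ft_force: [-0.0, 0.8, -2.6]
width: 0.0412
grip_force: 20.0
```

Request:
{"name": "carry_out", "arguments": {
  "moves": [
    [0,-0.02,0.02,0,0,0],
    [0,0,0.02,0,0,0],
    [0,0,0,0,0,0],
    [0,0,0,0,0,0]
  ]
}}

```text
time: 30.12
ee_pos: [0.4734, 0.2314, 0.0277]
eef_rot: [-0.0, 1.0, 0.0, -0.0]
ft_force: [-0.1, 0.5, -1.6]
width: 0.0407
grip_force: 20.0
```

Request:
{"name": "carry_out", "arguments": {
  "moves": [
    [0,0,0,0,0,0],
    [0,0,0,0,0,0],
    [0,0,0,0,0,0],
    [0,0,0,0,0,0],
    [0,0,0,0,0,0],
    [0,0,0,0,0,0]
  ],
  "fingers": 70
}}

```text
time: 30.88
ee_pos: [0.4734, 0.2314, 0.0277]
eef_rot: [-0.0, 1.0, 0.0, -0.0]
ft_force: [-0.1, -0.1, -0.2]
width: 0.0698
grip_force: 0.0
```

Request:
{"name": "carry_out", "arguments": {
  "moves": [
    [0,0,-0.4,0,0,0],
    [0,0,-0.6,0,0,0],
    [0,0,-0.7,0,0,0],
    [0,0,-0.7,0,0,0],
    [0,0,-0.4,0,0,0],
    [0,0,0,0,0,0]
  ]
}}

```text
time: 31.62
ee_pos: [0.474, 0.2317, 0.141]
eef_rot: [-0.0, 1.0, 0.001, 0.001]
ft_force: [0.1, -0.6, -1.0]
width: 0.0699
grip_force: 0.0
```

```bash
python3 - <<'E'
from h import *
from bench import viewer,read_state
print(read_state()["ee_pos"],read_state()["width"])
d=viewer.camera("wrist"); np.savez("w9.npz",**d); cv2.imwrite("pics/w9.png",d["pixels"][:,:,::-1])
w=cloud(d); q=w[130:235,270:385].reshape(-1,3); q=q[np.isfinite(q[:,2])]
t=q[(q[:,2]>.042)&(q[:,2]<.055)]; print(len(t),t.min(0),t.max(0))
E
```

```text
[0.47401607 0.23172941 0.14098874] 0.06990511534329306
458 [0.46184493 0.21955018 0.04208003] [0.48398606 0.24190104 0.04646732]
```

View pics/w9.png

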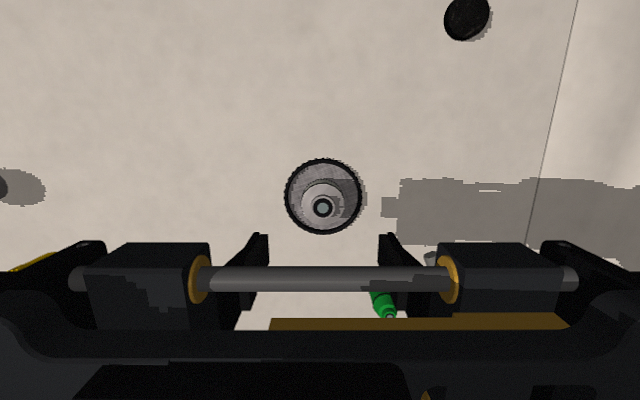

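The short objective is upright in the wide base at (322,197), nose at (0.473,0.231). Next is the black short cover at about (0.6245,0.027).

Request:
{"name": "carry_out", "arguments": {
  "moves": [
    [-0.2,-0.3,0,0,0,0],
    [-0.45,-0.6,0,0,0,0],
    [-0.45,-0.6,0,0,0,0],
    [-0.45,-0.6,0,0,0,0],
    [-0.45,-0.6,0,0,0,0],
    [-0.45,-0.6,0,0,0,0],
    [-0.45,-0.6,0,0,0,0],
    [-0.45,-0.6,0,0,0,0],
    [-0.41,-0.62,0,0,0,0],
    [0,0,0,0,0,0],
    [0,0,0,0,0,0]
  ],
  "fingers": 87
}}

```text
time: 33.05
ee_pos: [0.6233, 0.0266, 0.1388]
eef_rot: [-0.0, 1.0, -0.0, -0.001]
ft_force: [0.2, 0.7, 0.1]
width: 0.0872
grip_force: 0.0
```

```bash
python3 - <<'E'
from h import *
from bench import viewer,read_state
print(read_state()["ee_pos"],read_state()["width"])
d=viewer.camera("wrist"); np.savez("w10.npz",**d); cv2.imwrite("pics/w10.png",d["pixels"][:,:,::-1])
w=cloud(d); q=w[130:300,240:400].reshape(-1,3); q=q[np.isfinite(q[:,2])]
t=q[(q[:,2]>.042)&(q[:,2]<.058)]; print(len(t),t.min(0),t.max(0),(t.min(0)+t.max(0))/2)
E
```

```text
[0.62332537 0.02655091 0.13880978] 0.08720584593893117
3943 [ 0.55437047 -0.04687763  0.04201711] [0.65763038 0.06030521 0.0524742 ] [0.60600043 0.00671379 0.04724566]
```

View pics/w10.png

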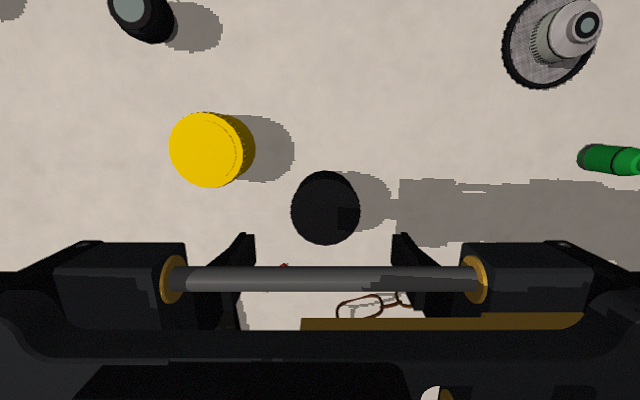

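The black short cover is at (325,208), centred between the fingers; yellow is off to the side at (205,150). I descend with a small correction to (0.625,0.028).

Request:
{"name": "carry_out", "arguments": {
  "moves": [
    [-0.04,0.03,0.4,0,0,0],
    [0,0,0.5,0,0,0],
    [0,0,0.5,0,0,0],
    [0,0,0.5,0,0,0],
    [0,0,0.5,0,0,0],
    [0,0,0.3,0,0,0],
    [0,0,0,0,0,0],
    [0,0,0,0,0,0]
  ]
}}

```text
time: 34.1
ee_pos: [0.6261, 0.0277, 0.0324]
eef_rot: [-0.0, 1.0, 0.0, 0.001]
ft_force: [-0.2, 0.3, 0.2]
width: 0.0873
grip_force: 0.0
```

Request:
{"name": "carry_out", "arguments": {
  "moves": [
    [0,0,0,0,0,0],
    [0,0,0,0,0,0],
    [0,0,0,0,0,0],
    [0,0,0,0,0,0],
    [0,0,0,0,0,0],
    [0,0,0,0,0,0]
  ],
  "fingers": 55,
  "force": 15
}}

```text
time: 34.85
ee_pos: [0.6256, 0.0279, 0.0319]
eef_rot: [-0.0, 1.0, 0.0, 0.0]
ft_force: [-0.5, -0.2, 3.3]
width: 0.0626
grip_force: 15.0
```

Request:
{"name": "carry_out", "arguments": {
  "moves": [
    [0,0,-0.4,0,0,0],
    [0,0,-0.6,0,0,0],
    [0,0,-0.7,0,0,0],
    [0,0,-0.7,0,0,0],
    [0,0,-0.4,0,0,0],
    [0,0,0,0,0,0]
  ]
}}

```text
time: 35.6
ee_pos: [0.6261, 0.0278, 0.145]
eef_rot: [-0.0, 1.0, 0.0, 0.001]
ft_force: [1.0, 0.7, -0.8]
width: 0.0619
grip_force: 15.0
```

Request:
{"name": "carry_out", "arguments": {
  "moves": [
    [0.2,0.3,0,0,0,0],
    [0.45,0.6,0,0,0,0],
    [0.45,0.6,0,0,0,0],
    [0.45,0.6,0,0,0,0],
    [0.45,0.6,0,0,0,0],
    [0.45,0.6,0,0,0,0],
    [0.45,0.6,0,0,0,0],
    [0.45,0.6,0,0,0,0],
    [0.46,0.59,0,0,0,0],
    [0,0,0,0,0,0],
    [0,0,0,0,0,0]
  ]
}}

```text
time: 36.98
ee_pos: [0.4726, 0.231, 0.143]
eef_rot: [-0.0, 1.0, -0.0, -0.0]
ft_force: [0.9, -0.6, -0.2]
width: 0.0624
grip_force: 15.0
```

```bash
python3 - <<'E'
from h import *
from bench import viewer,read_state
d=viewer.camera("wrist"); np.savez("w11.npz",**d); cv2.imwrite("pics/w11.png",d["pixels"][:,:,::-1])
print(rim(d,(265,130,385,200)),read_state()["ee_pos"],read_state()["width"])
E
```

```text
((np.float64(0.47193818895395234), np.float64(0.23109027096754092), np.float64(0.03764212733024171)), np.int64(475), np.float64(0.009726920805373018)) [0.47297423 0.23064092 0.14320625] 0.06213124987884576
```

View pics/w11.png

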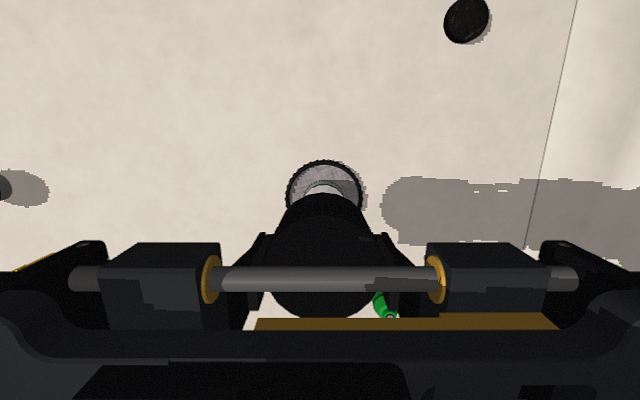

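The cover (325,255) is centred over the wide base (325,190) and the lens. I lower to just above the rim.

Request:
{"name": "carry_out", "arguments": {
  "moves": [
    [0,0.01,0.3,0,0,0],
    [0,0,0.4,0,0,0],
    [0,0,0.4,0,0,0],
    [0,0,0.4,0,0,0],
    [0,0,0.4,0,0,0],
    [0,0,0.3,0,0,0],
    [0,0,0.2,0,0,0],
    [0,0,0.07,0,0,0],
    [0,0,0,0,0,0],
    [0,0,0,0,0,0]
  ]
}}

```text
time: 38.28
ee_pos: [0.4734, 0.2319, 0.0454]
eef_rot: [-0.0, 1.0, 0.0, 0.0]
ft_force: [0.1, 0.8, -1.5]
width: 0.0625
grip_force: 15.0
```

Now down 9.2 mm to TCP 0.0362, then release and lift.

Request:
{"name": "carry_out", "arguments": {
  "moves": [
    [0,-0.02,0,0,0,0],
    [0,0,0.06,0,0,0],
    [0,0,0.06,0,0,0],
    [0,0,0.06,0,0,0],
    [0,0,0.04,0,0,0],
    [0,0,0,0,0,0],
    [0,0,0,0,0,0]
  ]
}}

```text
time: 39.15
ee_pos: [0.4731, 0.231, 0.0362]
eef_rot: [-0.0, 1.0, 0.0, 0.0]
ft_force: [-0.0, 1.0, -1.0]
width: 0.0622
grip_force: 15.0
```

Request:
{"name": "carry_out", "arguments": {
  "moves": [
    [0,0,0,0,0,0],
    [0,0,0,0,0,0],
    [0,0,0,0,0,0],
    [0,0,0,0,0,0],
    [0,0,0,0,0,0],
    [0,0,-0.4,0,0,0],
    [0,0,-0.6,0,0,0],
    [0,0,-0.7,0,0,0],
    [0,0,-0.7,0,0,0],
    [0,0,-0.7,0,0,0],
    [0,0,-0.7,0,0,0],
    [0,0,0,0,0,0],
    [0,0,0,0,0,0]
  ],
  "fingers": 87
}}

```text
time: 40.78
ee_pos: [0.4728, 0.2308, 0.1882]
eef_rot: [-0.0, 1.0, 0.0, -0.0]
ft_force: [0.4, -0.1, 0.6]
width: 0.0867
grip_force: 0.0
```

```bash
python3 - <<'E'
from h import *
from bench import viewer,read_state
print(read_state()["ee_pos"],read_state()["width"])
d=viewer.camera("wrist"); s=viewer.camera("side"); w=cloud(d)
a=d["pixels"][100:260,220:430,::-1]; b=s["pixels"][160:320,180:400,::-1]
cv2.imwrite("pics/end.png",np.hstack([cv2.resize(a,(390,300)),cv2.resize(b,(400,300))]))
q=w[100:236,240:410].reshape(-1,3); q=q[np.isfinite(q[:,2])]
t=q[(q[:,2]>.045)&(q[:,2]<.065)]; print(t.min(0),t.max(0),np.percentile(t[:,2],[50,95]))
c=cloud(viewer.camera("top"))
for n,(u,v) in (("tall",(419,205)),("eyep",(362,197)),("cap",(220,244))):
    p=c[v-14:v+15,u-14:u+15].reshape(-1,3);p=p[np.isfinite(p[:,2])];z=np.percentile(p[:,2],98)
    p=p[p[:,2]>z-.006];print(n,z,(p.min(0)+p.max(0))[:2]/2)
E
```

```text
[0.4728144  0.23081328 0.18818619] 0.08671576415020456
[0.44028932 0.19814731 0.04500804] [0.50425312 0.26195351 0.05690547] [0.05400102 0.05530829]
tall 0.07974312362201971 [ 0.42732806 -0.32045342]
eyep 0.05046819634893783 [ 0.45967744 -0.12198375]
cap 0.6168544064387935 [0.3208237  0.18928425]
```

View pics/end.png

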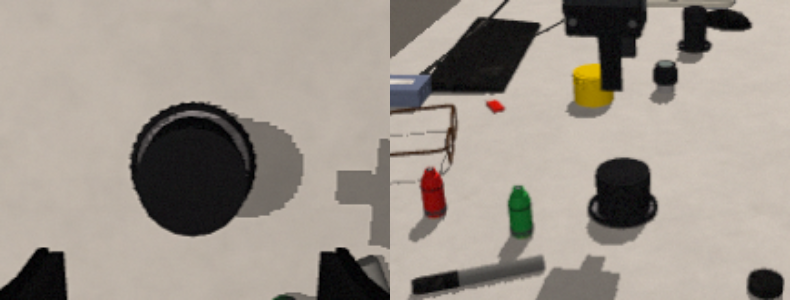

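Both covers sit inside their rims: the short cover at left (192,170) and right (622,190), the tall cover at right (695,30). The eyepiece and cap are in place, and the gripper is clear. I hand in the job.

```bash
python3 -c "
from bench import r
print(r.close_job())"
```

```text
the job is handed in; nothing more can be done
None
```

Both objectives stand upright in their own dishes under the covers that fit, and the eyepiece and dust cap were left alone; I handed the job in at about 41 s of the 83 s allowed, and no verdict came back.

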